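# Seat the keyed crimp die in its setting nest

### The arm

A 6-joint arm with a two-finger parallel gripper is mounted at the origin on a cart in front of the work surface, level with it; the furniture and walls round the work are solid. World frame = base frame: x ahead of the robot, y to its left, z up, the work surface at z = 0. Lengths are in m, angles in rad, forces in N, time in s.
With the tool pointing down it reaches from about 0.275 to 0.85 m from the base axis. Payload 19 kg.
Tool frame: the origin (TCP) lies midway between the tips of the shut fingers; the grasp point (between the pads) lies 19 mm behind it; z points along the fingers, y is the line along which they close (so a half turn about z gives the same grasp; the last joint's range is limited). The gripper opens to 85 mm and grips with 20 to 120 N. Pads are 22 mm wide; open, the fingers measure 114 mm over their backs; the gripper's body (76 mm by 85 mm) begins 54 mm behind the grasp point. The pads swing forward as they close: fully open they stand 13 mm farther back than shut.
Start: joints at [0.976, 0.15, 1.437, -0, 1.554, -0.134], TCP at [0.256, 0.515, 0.231] pointing down, gripper open.
Joint ranges: [-2.8, 2.8], [-0.68, 2.1], [0.12, 2.68], [-1.39, 4.53], [0.16, 2.79], [-2.81, 2.81]. Speed limits (rad/s): [1.89, 1.89, 2.22, 3.01, 3.01, 3.01].

### API

Orientations are given as a rotation vector (axis times angle).
In Python, from cell import bot gives the robot as it stands.
- The arm moves only by the tool apply_moves, never from a script. Its argument "series" is a list of rows, each a list of 3 entries, a list of its own where there are three numbers: the shift along the tool's x, y, z in mm, then the turn, a rotation vector about the tool's x, y, z in degrees, then the closure, from 0 (fully open) to 1 (shut). A call has 1 to 20 rows; each row is the pose to reach, as a shift and turn from the pose commanded when the call began, along the tool's axes at that moment; what a row does not reach only later rows make up. A row lasts 1/10 s, in which the tool goes at most 50 mm and 8.59 degrees, less where a joint would pass 70% of its speed; a pose out of reach is approached as far as the arm can. A call with a gripper value outside its range is refused whole. The fingers move at their own pace and stop on an object; "newtons" is the grip in N (left out, the last holds). Time passes only in rows, so rows that repeat a pose let the fingers close. It gives the time, the measured TCP pose, the force, the opening and the grip force at its end, in the units of the state.
- bot.read_state(): the state, without advancing time (a new reading comes with each control period).
- bot.camera(name): name is "side" or "top"; returns a dict with "color" (420x560x3 uint8, red, green, blue), "range_z" (420x560 float32, m along the optical axis (not along the pixel's ray), 0 where there is no reading), "intrinsics" (3x3 intrinsics, pixels), "R" (3x3) and "t" (3): a world point X has camera coordinates R X + t. Camera axes: x right, y down, z forward; pixel columns grow to the right and rows downward; lengths in m; the calibration is good to about 2 mm. A picture is of the moment at which its call begins.
- bot.job_done(): hands the job in; it is judged then, once.
The state is a dict: "clock": time; "joint_positions": joint angles; "dq": joint speeds; "tau": joint torques, N m; "ee_pos": TCP position; "orientation": TCP orientation; "contact_force": force on the tool from outside, world axes, zero at the start; "torque": the same for the moment, N m; "width": finger opening in m; "gripper_force": force on a finger pad.
Only numpy, scipy, OpenCV 4.12 (cv2) and the standard library are available. Lean on these libraries where they do the work, as an engineer would, in place of code of your own. Each camera call takes 0.05 s, during which the arm holds its last target. There are 200 camera calls.

### The job

Put the tall crimp die with the yellow key into the blue-lipped setting nest: turn it so that its key lines up with the notch in the nest, lower it into the pocket until its foot stands flat on the floor of the nest, then let go. Leave the other two crimp dies standing where they are.

Things in the scene. Friction and masses are not known exactly. Their poses are not given: they have to be found in the camera images.
- keyed_die_center (a point): Tallest crimp die, 69 mm, about 0.33 kg, standing. Point: on its axis 34.5 mm above its underside; z up. Upwards: dark foot 32 (x) x 56 (y) mm, to height 14; body 24 x 40, to 41; neck block 28 x 20, to 53 (grip it or the body across x); ring dia 25 and stud dia 14, to 69. Yellow key, 8 mm wide, sticks out 14 mm from the foot's +y end (to y = 42), heights 3 to 11.
- nest_floor (a point): Setting nest fixed to the table: dark base 84 x 124 mm, aluminium walls, blue lips. Point: centre of the pocket floor, 6 mm above the table; z up. Pocket 40 (x) x 64 (y) mm; notch 20 mm wide runs 18 mm on from its +y end, same floor. Walls upright to 8 mm above the floor, then lips flare out 6 mm, to 18 mm. The die fits one way only: its +y along the nest's +y.
- plain_die_1: A bystander: a similar crimp die without key, 62 mm tall, foot 32 x 56 mm, loose; origin at the centre of its underside, z up.
- plain_die_2: A bystander: a similar crimp die without key, 57 mm tall, foot 32 x 56 mm, loose; origin at the centre of its underside, z up.
Mind the look-alikes: they are no part of the job. Leave any brown or purple look-alike of the part that bears keyed_die_center alone.

How it is judged:
On the way:
1. the keyed die, still held by the fingers, is lowered into the mouth of the nest (its underside within 10 mm of the floor), lined up within 15 degrees (contact force between the fingers and keyed_die above 0.5 N and z of keyed_die_center in the frame of nest_floor below 0.0445 m and horizontal distance between keyed_die_center and nest_floor below 0.015 m and angle between the y axis of keyed_die_center and the y axis of nest_floor, either way round below 0.26 rad), for 0.1 s.
At the end, for the whole second after the job is handed in: The keyed die stands at rest on the floor of the nest with its key in the notch: centred within 12 mm, no more than 4 mm above the floor, upright within 5 degrees and turned to the nest within 11 degrees (horizontal distance between keyed_die_center and nest_floor below 0.012 m and z of keyed_die_center in the frame of nest_floor below 0.0385 m and angle between keyed_die_center's own z axis and vertical below 0.09 rad and angle between the y axis of keyed_die_center and the y axis of nest_floor, either way round below 0.2 rad and linear speed of keyed_die below 0.02 m/s); the robot touches nothing.
It fails at once if one of the other two dies is moved by more than 20 mm or tipped over (distance of any of plain_die_1, plain_die_2 from where it was at the start of the episode above 0.02 m or angle between any of plain_die_1, plain_die_2's own z axis and vertical above 0.5 rad).
It also fails if it takes over 35 s, if anything falls off the work surface, if the arm or the gripper's body presses on something with over 40 N, if the wrist force passes 120 N, or if a joint passes its speed limit or range.

## Working session

There is one attempt and no reset: what is moved stays moved. The work goes in short steps, Python scripts to look and compute and a tool call to move; the robot and the scene stay as the last step left them, time stands still between calls to the robot, and variables do not carry over. Pictures are saved under pics/ and viewed, at most 10 in all, crops included, and the job is handed in when it is done.

Besides the shell and the picture viewer there is one more tool, called in YAML: its name, and indented under it one key for each argument. apply_moves: Moves the arm, as the interface text tells. Its arguments: {"type":"object","properties":{"series":{"type":"array","items":{"type":"array"}},"newtons":{"type":"number"}},"required":["series"]}

```bash
mkdir -p pics; cat > h.py <<'E'
import numpy as np, cv2, pickle
from cell import bot
def snap(name,fn):
    c=bot.camera(name); pickle.dump(c,open(f'pics/{fn}.pkl','wb'))
    cv2.imwrite(f'pics/{fn}.png',c['color'][:,:,::-1]); return c
def load(fn): return pickle.load(open(f'pics/{fn}.pkl','rb'))
def cloud(c):
    h,w=c['range_z'].shape; u,v=np.meshgrid(np.arange(w),np.arange(h)); z=c['range_z']
    K=c['intrinsics']; P=np.stack([(u-K[0,2])/K[0,0]*z,(v-K[1,2])/K[1,1]*z,z],-1)
    return (P-c['t'])@c['R']   # R^T(P-t)
def crop(c,x0,y0,x1,y1,fn,s=4):
    cv2.imwrite(f'pics/{fn}.png',cv2.resize(c['color'][y0:y1,x0:x1,::-1],None,fx=s,fy=s,interpolation=cv2.INTER_CUBIC))
E
python3 - <<'E'
from h import *
a=snap('top','top0'); b=snap('side','side0')
for c in(a,b): print(c['intrinsics'].round(1).tolist(),(-c['R'].T@c['t']).round(3),c['R'].round(2).tolist())
s=bot.read_state(); print(s)
E
```

```text
[[426.4, 0.0, 282.1], [0.0, 426.4, 202.8], [0.0, 0.0, 1.0]] [0.373 0.285 0.912] [[0.02, -1.0, 0.03], [-0.99, -0.02, -0.15], [0.15, -0.02, -0.99]]
[[429.2, 0.0, 288.7], [0.0, 429.2, 211.6], [0.0, 0.0, 1.0]] [ 0.389 -0.388  0.548] [[0.99, -0.16, 0.01], [-0.08, -0.56, -0.82], [0.13, 0.81, -0.57]]
{'clock': 0.1, 'joint_positions': array([ 9.76021334e-01,  1.50901542e-01,  1.43789991e+00, -5.32178337e-06,
        1.55377298e+00, -1.33977271e-01]), 'dq': array([ 0.00138816, -0.00216185, -0.0027483 , -0.00133875,  0.0006614 ,
        0.00045096]), 'tau': array([ 4.31871449e-03, -7.14383125e+01, -5.71788096e+01, -1.95012058e-04,
        7.25461010e-03,  5.83424867e-05]), 'ee_pos': array([0.25557947, 0.5148612 , 0.23078883]), 'orientation': array([-7.17353536e-01, -3.05824120e+00,  1.44374448e-03]), 'contact_force': array([ 0.91545676,  0.36164547, -0.37172453]), 'torque': array([ 0.01594992,  0.02249199, -0.01424678]), 'gripper_force': 0.0, 'width': 0.08535259568146819}
```

View pics/top0.png

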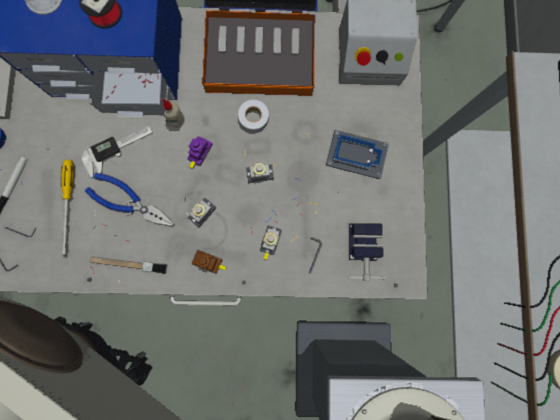

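View pics/side0.png

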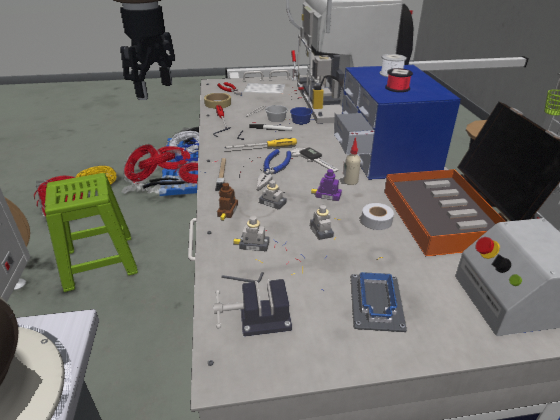

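Top view candidates: the grey die with a yellow key at (270,241), plain dies at (260,172) and (201,211), purple at (199,150), brown at (208,261), and the nest at (358,154). Only the grey one at (270,241) has both a grey body and a key, so it is the die meant. I'll confirm that in a crop and measure.

```bash
python3 - <<'E'
from h import *
c=load('top0'); 
A=cv2.resize(c['color'][215:275,240:300,::-1],None,fx=6.5,fy=6.5,interpolation=cv2.INTER_CUBIC)
B=cv2.resize(c['color'][124:184,324:394,::-1],None,fx=5.57,fy=6.5,interpolation=cv2.INTER_CUBIC)
B=cv2.resize(c['color'][120:190,323:393,::-1],(390,390),interpolation=cv2.INTER_CUBIC)
cv2.imwrite('pics/crop1.png',np.hstack([A,B]))
P=cloud(c); 
def fit(m,name):
    q=P[m]; r=cv2.minAreaRect((q[:,:2]*1000).astype(np.float32)); print(name,len(q),q.mean(0).round(4),np.round(r[0],1),np.round(r[1],1),round(r[2],1))
hsv=cv2.cvtColor(c['color'],cv2.COLOR_RGB2HSV); H,S,V=cv2.split(hsv)
v,u=np.mgrid[:420,:560]
box=lambda a,b,d,e:(u>=a)&(u<d)&(v>=b)&(v<e)
D=box(245,218,295,268); z=P[...,2]
fit(D&(H>20)&(H<35)&(S>120),'key')
for lo,hi in((.008,.02),(.030,.047),(.048,.057),(.062,.075)): fit(D&(z>lo)&(z<hi),(lo,hi))
N=box(320,120,395,185)
fit(N&(H>100)&(H<125)&(S>120),'blue')
fit(N&(z>.003)&(z<.04),'nest all'); fit(N&(z>.021)&(z<.03),'lips top')
print('table z',np.median(z[270:285,290:320]))
E
```

```text
key 23 [0.3978 0.2956 0.0113] [397.5 295.7] [ 6.7 13.5] 72.8
(0.008, 0.02) 168 [0.424  0.2874 0.0141] [425.4 287.8] [31.9 69.2] 74.1
(0.03, 0.047) 104 [0.4302 0.286  0.0417] [431.5 285. ] [25.1 40. ] 72.9
(0.048, 0.057) 59 [0.431  0.2861 0.0546] [431.9 286. ] [27.4 22.8] 73.2
(0.062, 0.075) 41 [0.4313 0.2856 0.0692] [430.8 285.6] [12.  11.8] 1.4
blue 408 [0.629  0.1015 0.0235] [502.3 163.7] [101.8 339.7] 63.4
nest all 2275 [0.624  0.1014 0.0098] [629.4 100.1] [147.1 164.7] 0.3
lips top 275 [0.6274 0.1007 0.0236] [625.  100.2] [98.9 57.7] 76.9
table z 0.0005086489004427484
```

View pics/crop1.png

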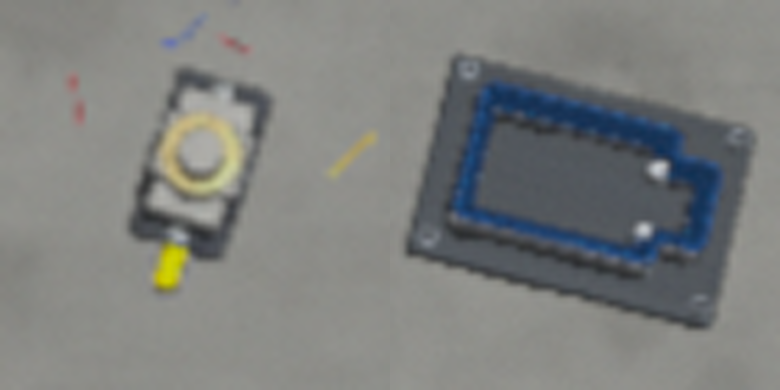

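The crop confirms it: grey body, yellow key at lower left (170,268 in the crop). The nest's notch points right and slightly down (700,200). The heights and sizes I measured match the description. Next I'll work out the moves.

```bash
cat >> h.py <<'E'
from scipy.spatial.transform import Rotation as Ro
def plan(xyz,ydeg):
    s=bot.read_state(); R=Ro.from_rotvec(s['orientation'])
    best=None
    for a in (ydeg,ydeg+180):
        y=np.array([np.cos(np.radians(a)),np.sin(np.radians(a)),0]); z=np.array([0,0,-1.]); x=np.cross(y,z)
        rv=(R.inv()*Ro.from_matrix(np.stack([x,y,z],1))).as_rotvec(degrees=True)
        print('t',s['clock'],'shift',((R.inv().apply(np.array(xyz)-s['ee_pos']))*1000).round(1),'turn',rv.round(2))
    print('yaw y',np.degrees(np.arctan2(*R.as_matrix()[1::-1,1])),'z',R.as_matrix()[:,2].round(4),s['joint_positions'].round(2))
E
python3 - <<'E'
from h import *
c=load('top0');P=cloud(c)
for z0,pts in((.004,[(468,68),(738,137),(700,302),(428,240)]),):
    K=c['intrinsics']; o=-c['R'].T@c['t']; W=[]
    for x,y in pts:
        u=(x-390)/390*70+323-.5; v=y/390*70+120-.5
        d=c['R'].T@np.array([(u-K[0,2])/K[0,0],(v-K[1,2])/K[1,1],1]); W.append((o+d*(z0-o[2])/d[2])[:2]*1000)
    W=np.array(W,np.float32); print(W.round(1),W.mean(0),cv2.minAreaRect(W))
z=P[...,2]; m=np.zeros(z.shape,bool); m[124:182,326:390]=1
m&=(z>.0212)&(z<.028); b=np.radians(76.9)  # lips top: print extent in nest frame
ex=np.array([np.sin(-b)*-1,0]); 
ny=np.array([-np.cos(b),-np.sin(b)]); nx=np.array([ny[1],-ny[0]])
q=P[m][:,:2]*1000; a=q@nx; l=q@ny
print('x',np.percentile(a,[1,99]).round(1),'y',np.percentile(l,[1,99]).round(1),'guess',np.array([627,109])@nx,np.array([627,109])@ny)
plan([.4313,.2858,.11],73.2)
E
```

```text
[[673.8 146.1]
 [648.5  38.3]
 [581.   54.5]
 [603.2 161.8]] [626.61273 100.16829] ((626.4658813476562, 99.9207763671875), (110.6619644165039, 72.42182159423828), 77.44100952148438)
x [-614.3 -557.6] y [-288.5 -190.3] guess -585.9779389733482 -248.27375019632467
t 0.1 shift [-259.3 -126.9  120.9] turn [-0.06 -0.01 -9.6 ]
t 0.1 shift [-259.3 -126.9  120.9] turn [-2.000e-02  8.000e-02  1.704e+02]
yaw y 63.59824414581504 z [-5.e-04 -8.e-04 -1.e+00] [ 0.98  0.15  1.44 -0.    1.55 -0.13]
```

apply_moves:
  series:
    - [[-18,-9,4],[0,0,8.5],0]
    - [[-37,-18,8],[0,0,17],0]
    - [[-56,-27,12],[0,0,25.5],0]
    - [[-74,-36,18],[0,0,34],0]
    - [[-93,-45,24],[0,0,42.5],0]
    - [[-111,-54,30],[0,0,51],0]
    - [[-130,-63,38],[0,0,59.5],0]
    - [[-148,-72,46],[0,0,68],0]
    - [[-167,-81,54],[0,0,76.5],0]
    - [[-185,-91,62],[0,0,85],0]
    - [[-204,-100,72],[0,0,93.5],0]
    - [[-222,-109,82],[0,0,102],0]
    - [[-241,-118,92],[0,0,110.5],0]
    - [[-259,-127,102],[0,0,119],0]
    - [[-259,-127,110],[0,0,127.5],0]
    - [[-259,-127,116],[0,0,136],0]
    - [[-259,-127,121],[0,0,144.5],0]
    - [[-259,-127,121],[0,0,153],0]
    - [[-259,-127,121],[0,0,161.5],0]
    - [[-259,-127,121],[0,0,170],0]

```text
clock: 2.1
ee_pos: [0.431, 0.286, 0.11]
orientation: [3.108, -0.458, -0.001]
contact_force: [-0.9, 0.1, 0.3]
width: 0.0855
gripper_force: 0.0
```

```bash
python3 - <<'E'
from h import *
plan([.4313,.2858,.027],73.2); b=snap('side','side1'); crop(b,190,150,320,270,'side1c',5)
E
```

```text
t 2.1 shift [ 0.4  0.  83. ] turn [-5.0000e-02  4.0000e-02 -1.7996e+02]
t 2.1 shift [ 0.4  0.  83. ] turn [0.03 0.03 0.04]
yaw y -106.75536711700266 z [-6.e-04 -3.e-04 -1.e+00] [ 0.44  0.11  1.74 -0.    1.3   2.3 ]
```

View pics/side1c.png

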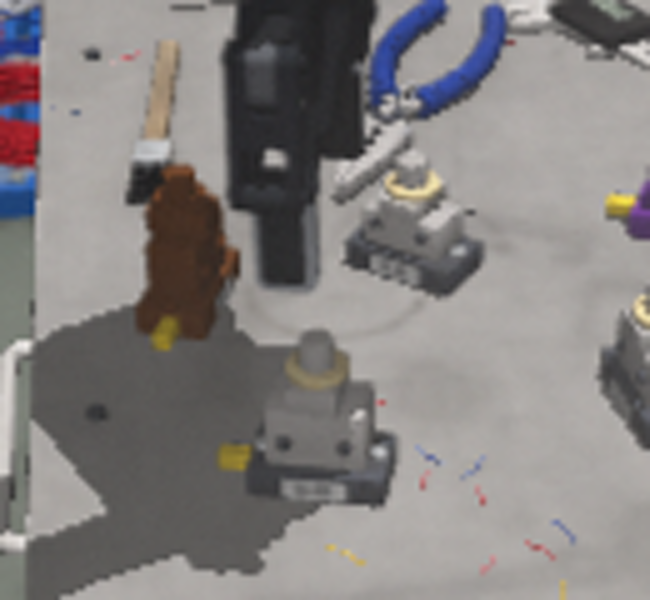

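The fingers hang above the grey keyed die (stud at 317,345 in the crop) and the rest of the scene hasn't changed. I'll descend and grip.

apply_moves:
  series:
    - [[0,0,15],[0,0,0],0]
    - [[0,0,35],[0,0,0],0]
    - [[0,0,55],[0,0,0],0]
    - [[0,0,70],[0,0,0],0]
    - [[0,0,80],[0,0,0],0]
    - [[0,0,83],[0,0,0],0]
    - [[0,0,83],[0,0,0],0.5]
    - [[0,0,83],[0,0,0],0.8]
    - [[0,0,83],[0,0,0],1]
    - [[0,0,83],[0,0,0],1]
    - [[0,0,83],[0,0,0],1]
    - [[0,0,83],[0,0,0],1]
    - [[0,0,83],[0,0,0],1]
    - [[0,0,83],[0,0,0],1]
  newtons: 60

```text
clock: 3.55
ee_pos: [0.4314, 0.2861, 0.0279]
orientation: [-3.109, 0.448, -0.001]
contact_force: [-0.6, -1.4, 5.8]
width: 0.0268
gripper_force: 58.8
```

apply_moves:
  series:
    - [[0,0,-8],[0,0,0],1]
    - [[0,0,-25],[0,0,0],1]
    - [[0,0,-45],[0,0,0],1]
    - [[0,0,-60],[0,0,0],1]
    - [[0,0,-60],[0,0,0],1]

```text
clock: 4.05
ee_pos: [0.432, 0.2865, 0.0895]
orientation: [-3.108, 0.448, -0.004]
contact_force: [0.1, 0.0, -3.7]
width: 0.0269
gripper_force: 59.7
```

```bash
python3 - <<'E'
from h import *
plan([.627,.109,.087],-13.1); b=snap('side','side2'); crop(b,190,130,320,250,'side2c',5)
E
```

```text
t 4.05 shift [237.1 115.2   2.8] turn [ 2.00e-02 -2.10e-01 -9.33e+01]
t 4.05 shift [237.1 115.2   2.8] turn [-2.10e-01 -2.00e-02  8.67e+01]
yaw y -106.39711864545158 z [ 0.003   0.0014 -1.    ] [ 0.44  0.12  1.76 -0.    1.25  2.29]
```

View pics/side2c.png

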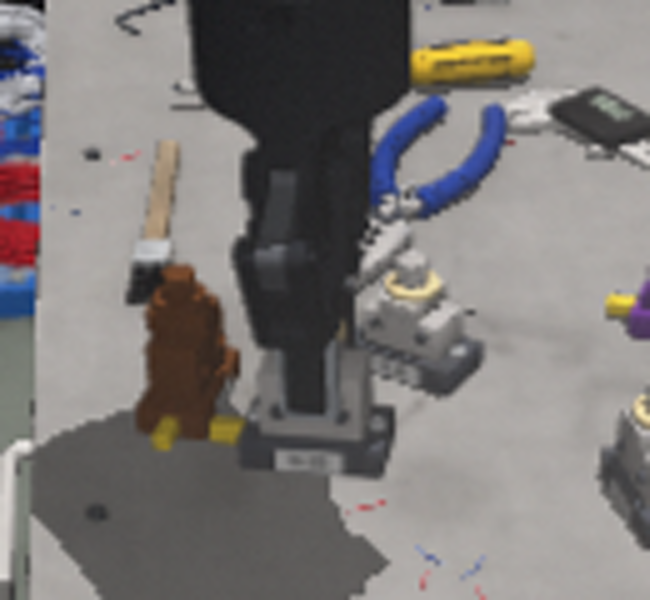

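The die is held upright and clear of the table (foot at 315,450, key at 225,430). I'll carry it to above the nest, turning it on the way.

apply_moves:
  series:
    - [[10,5,0],[0,0,-4],1]
    - [[28,13,0],[0,0,-11],1]
    - [[48,23,0],[0,0,-19],1]
    - [[68,32,0],[0,0,-27],1]
    - [[88,42,0],[0,0,-35],1]
    - [[108,51,0],[0,0,-43],1]
    - [[128,60,0],[0,0,-51],1]
    - [[148,70,0],[0,0,-59],1]
    - [[168,79,0],[0,0,-67],1]
    - [[188,89,0],[0,0,-75],1]
    - [[206,97,0],[0,0,-82],1]
    - [[222,105,0],[0,0,-88],1]
    - [[234,111,0],[0,0,-92],1]
    - [[239,113,0],[0,0,-93.5],1]
    - [[239,113,0],[0,0,-93.5],1]
    - [[239,113,0],[0,0,-93.5],1]
    - [[239,113,0],[0,0,-93.5],1]

```text
clock: 5.8
ee_pos: [0.6281, 0.1105, 0.0868]
orientation: [-2.457, -1.957, 0.001]
contact_force: [-0.9, -0.8, -3.5]
width: 0.0266
gripper_force: 59.6
```

```bash
python3 - <<'E'
from h import *
plan([.627,.109,.036],-13.1); a=snap('top','top3'); b=snap('side','side3')
A=cv2.resize(a['color'][110:200,310:410,::-1],(400,360),interpolation=cv2.INTER_CUBIC)
B=cv2.resize(b['color'][240:340,325:425,::-1],(400,360),interpolation=cv2.INTER_CUBIC)
cv2.imwrite('pics/c3.png',np.hstack([A,B]))
# front face of foot seen from the side camera, and key
P=cloud(b)
z=P[...,2]; H,S,V=cv2.split(cv2.cvtColor(b['color'],cv2.COLOR_RGB2HSV))
k=np.zeros(z.shape,bool); k[200:340,325:440]=1
m=k&(H>20)&(H<35)&(S>120)&(z>.03); print('key',m.sum(),P[m].mean(0).round(4) if m.any() else'')
for lo,hi in((.055,.080),(.080,.11)):
    m=k&(z>lo)&(z<hi)&(abs(P[...,0]-.63)<.08)&(abs(P[...,1]-.1)<.08)
    q=P[m]; print(lo,m.sum(),cv2.minAreaRect((q[:,:2]*1000).astype(np.float32)),q[:,2].min())
E
```

```text
t 5.8 shift [-1.7 -0.7 50.8] turn [-0.05  0.01  0.17]
t 5.8 shift [-1.7 -0.7 50.8] turn [-2.0000e-02 -7.0000e-02 -1.7983e+02]
yaw y -12.927717268288355 z [-8.e-04 -1.e-04 -1.e+00] [ 0.05  0.36  1.47 -0.    1.31  0.28]
key 45 [0.6212 0.0711 0.0689]
0.055 347 ((626.7552490234375, 94.69580078125), (59.15467071533203, 32.98701477050781), 76.94949340820312) 0.05940529368625194
0.08 463 ((623.7220458984375, 98.41030883789062), (24.93183708190918, 55.47111129760742), 64.7992172241211) 0.08002368340436275
```

View pics/c3.png

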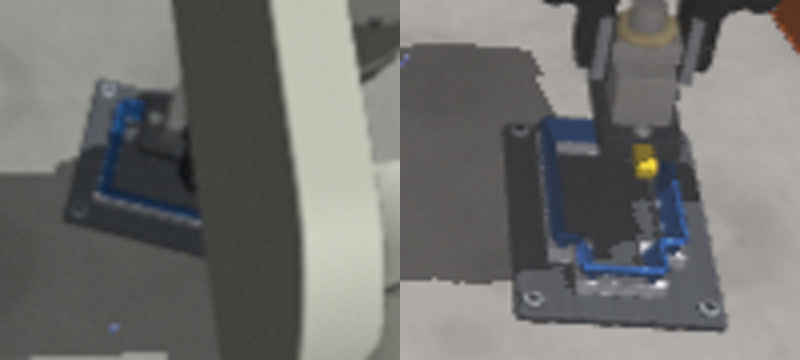

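Right half: the die hangs above the pocket with the key (645,160) pointing towards the notch (625,265). For the final correction I'll compare the nest and the die in this same side camera.

```bash
python3 - <<'E'
from h import *
b=np.radians(77); ny=np.array([-np.cos(b),-np.sin(b)]); nx=np.array([-ny[1],ny[0]])*1
nx=np.array([ny[1],-ny[0]])
P=cloud(load('side0')); z=P[...,2]
m=(z>.0212)&(z<.027)&(abs(P[...,0]-.627)<.07)&(abs(P[...,1]-.1)<.08); q=P[m][:,:2]*1000
for n,off in((nx,0),(ny,9)):
    e=np.percentile(q@n,[1,99]); print('nest',e.round(1),e.mean()-off,'tcp',bot.read_state()['ee_pos'][:2]*1000@n)
print('side0 rect',cv2.minAreaRect(q.astype(np.float32)))
P=cloud(load('side3')); z=P[...,2]
m=(z>.06)&(z<.075)&(abs(P[...,0]-.627)<.06)&(abs(P[...,1]-.1)<.06); q=P[m][:,:2]*1000
print('die foot x',np.percentile(q@nx,[2,98]).round(1),'key end y',(q@ny).max(),'->',(q@ny).max()-42)
E
```

```text
nest [-613.4 -557.1] -585.2719790105934 tcp -587.2965201870301
nest [-284.8 -186.4] -244.6108596982445 tcp -248.98608030873385
side0 rect ((623.4625854492188, 98.26071166992188), (100.02030944824219, 56.879581451416016), 76.96800231933594)
die foot x [-604.4 -573. ] key end y -203.68040714194896 -> -245.68040714194896
```

apply_moves:
  series:
    - [[-1,-3,5],[0,0,0],1]
    - [[-1,-3,15],[0,0,0],1]
    - [[-1,-3,25],[0,0,0],1]
    - [[-1,-3,31],[0,0,0],1]
    - [[-1,-3,36],[0,0,0],1]
    - [[-1,-3,40],[0,0,0],1]
    - [[-1,-3,43],[0,0,0],1]
    - [[-1,-3,46],[0,0,0],1]
    - [[-1,-3,48],[0,0,0],1]
    - [[-1,-3,48],[0,0,0],1]
    - [[-1,-3,48],[0,0,0],1]

```text
clock: 7.0
ee_pos: [0.6255, 0.1098, 0.0394]
orientation: [2.457, 1.958, 0.0]
contact_force: [-1.2, 0.7, -3.2]
width: 0.0268
gripper_force: 59.6
```

apply_moves:
  series:
    - [[0,0,2],[0,0,0],1]
    - [[0,0,4],[0,0,0],1]
    - [[0,0,5],[0,0,0],1]
    - [[0,0,5],[0,0,0],1]

```text
clock: 7.4
ee_pos: [0.6254, 0.1098, 0.0342]
orientation: [-2.457, -1.958, 0.0]
contact_force: [-0.2, -0.2, -3.7]
width: 0.0268
gripper_force: 59.6
```

```bash
python3 - <<'E'
from h import *
b=snap('side','side4'); crop(b,320,240,430,340,'side4c',6); print(bot.read_state()['contact_force'])
E
```

```text
[-0.75249982  0.16231733 -3.73246147]
```

View pics/side4c.png

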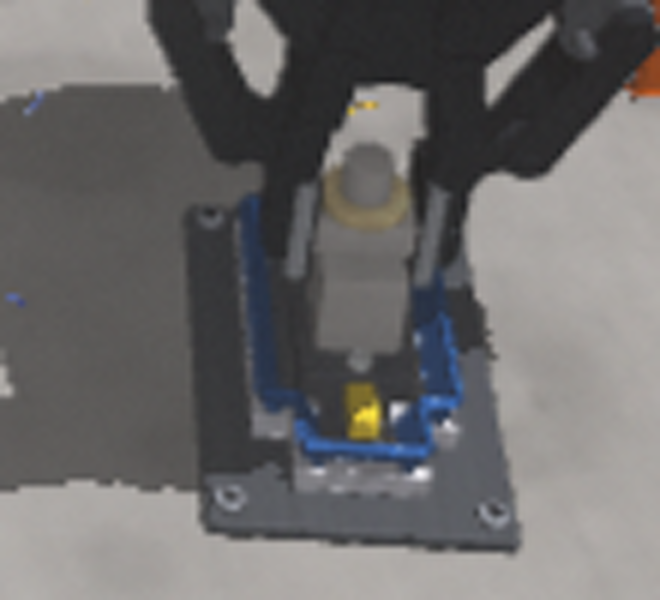

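The key (362,410) sits in the notch and the foot is inside the pocket, centred. I'll lower it the last couple of millimetres until it touches.

apply_moves:
  series:
    - [[0,0,0.5],[0,0,0],1]
    - [[0,0,1],[0,0,0],1]
    - [[0,0,1.5],[0,0,0],1]
    - [[0,0,1.5],[0,0,0],1]

```text
clock: 7.85
ee_pos: [0.6257, 0.1098, 0.0339]
orientation: [2.456, 1.957, 0.001]
contact_force: [-3.2, -0.6, 11.1]
width: 0.0267
gripper_force: 61.4
```

Contact on the floor: the vertical force rose from −3.7 to +11 N. I'll release slowly, then retreat straight up.

apply_moves:
  series:
    - [[0,0,-0.5],[0,0,0],1]
    - [[0,0,-0.5],[0,0,0],0.6]
    - [[0,0,-0.5],[0,0,0],0.45]
    - [[0,0,-0.5],[0,0,0],0.3]
    - [[0,0,-0.5],[0,0,0],0.3]
    - [[0,0,-0.5],[0,0,0],0.3]
    - [[0,0,-10],[0,0,0],0.3]
    - [[0,0,-30],[0,0,0],0.3]
    - [[0,0,-60],[0,0,0],0.3]
    - [[0,0,-100],[0,0,0],0.3]
    - [[0,0,-130],[0,0,0],0.3]
    - [[0,0,-130],[0,0,0],0.3]
    - [[0,0,-130],[0,0,0],0.3]
    - [[0,0,-130],[0,0,0],0.3]

```text
clock: 9.25
ee_pos: [0.625, 0.1098, 0.1619]
orientation: [-2.456, -1.957, 0.002]
contact_force: [-1.1, -0.0, -0.3]
width: 0.0596
gripper_force: 0.0
```

```bash
python3 - <<'E'
from h import *
b=snap('side','side5'); crop(b,320,240,430,340,'side5c',6); print(bot.read_state()['contact_force'])
P=cloud(b); z=P[...,2]; m=(abs(P[...,0]-.627)<.04)&(abs(P[...,1]-.109)<.04)&(z>.065)&(z<.09); print('top z',z[m].max() if m.any() else 0, 'stud',P[m].mean(0).round(4))
E
```

```text
[-0.31972319  0.58381469 -0.54751684]
top z 0.0761029633780561 stud [0.6261 0.1042 0.0723]
```

View pics/side5c.png

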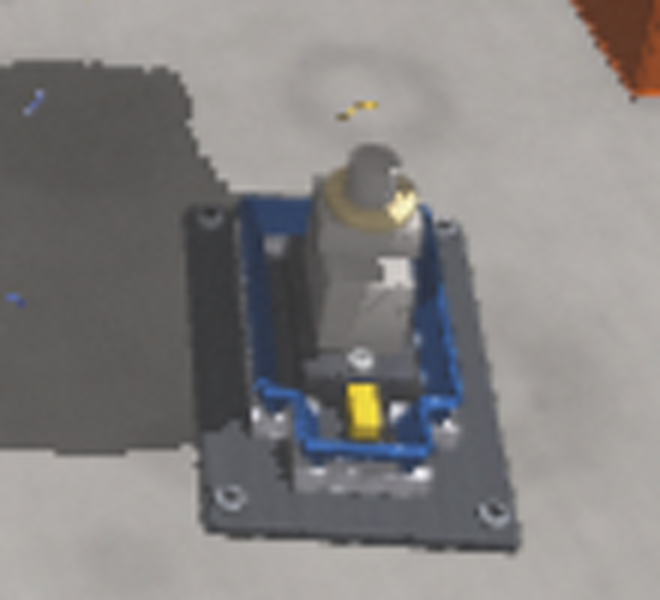

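The die stands upright in the pocket with its key (365,408) in the notch. Its top is at 76 mm, against 75 mm expected, and the gripper is clear.

```bash
python3 -c "
from cell import bot
print(bot.job_done())"
```

```text
the job is handed in; nothing more can be done
None
```

The keyed die stands upright on the nest floor with its key in the notch, the gripper has let go and is clear, neither plain die was touched, and the job is handed in (no verdict was returned).

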